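# Change over the potting turntable

### The arm

A 7-joint arm with a two-finger parallel gripper is mounted at the origin on the work surface. World frame = base frame: x ahead of the robot, y to its left, z up, the work surface at z = 0. Lengths are in m, angles in rad, forces in N, time in s.
With the tool pointing down it reaches from about 0.4 to 0.85 m from the base axis. Payload 10.4 kg.
Tool frame: the origin (TCP) lies at the very end of the fingers, on their centre line; the grasp point (between the pads) lies 19 mm behind it; x points along the fingers, z is the direction in which the jaws open and shut, and the axes are right-handed (so a half turn about x gives the same grasp; the last joint's range is limited). The gripper opens to 85 mm and grips with 20 to 120 N. Pads are 22 mm wide; open, the fingers measure 114 mm over their backs; the gripper's body (76 mm by 85 mm) begins 54 mm behind the grasp point. The pads swing forward as they close: fully open they stand 13 mm farther back than shut.
Start: joints at [1.28, 0.332, -0.065, 1.46, 0.022, 1.35, -0.088], TCP at [0.165, -0.603, 0.231] pointing down, gripper open.
Joint ranges: [-2.6, 2.6], [-0.5, 2.12], [-1.47, 1.34], [0.16, 2.42], [-1.27, 4.41], [0.06, 2.06], [-2.6, 2.6]. Speed limits (rad/s): [2.22, 2.22, 2.79, 2.79, 3.14, 3.14, 3.14].

### API

Orientations are given as a unit quaternion [x, y, z, w].
In Python, from workcell import readout, camera, manip gives the robot as it stands.
- The arm moves only by the shell command python3 -m inch 'ROWS' [FORCE]. ROWS is JSON, a list of rows, each a list of 3 entries, a list of its own where there are three numbers: the turn, a rotation vector about the tool's x, y, z in degrees, then the shift along the tool's x, y, z in mm, then the closure, from 0 (fully open) to 1 (shut). In form: [[[wx, wy, wz], [dx, dy, dz], hand], ...]. A call has 1 to 10 rows; each row is the pose to reach, as a shift and turn from the pose measured when the call began, along the tool's axes at that moment; what a row does not reach only later rows make up. A row lasts 1/8 s, in which the tool goes at most 62.5 mm and 10.7 degrees, less where a joint would pass 70% of its speed; a pose out of reach is approached as far as the arm can. A call with a gripper value outside its range is refused whole. The fingers move at their own pace and stop on an object; FORCE is the grip in N (left out, the last holds). Time passes only in rows, so rows that repeat a pose let the fingers close. It gives the time, the measured TCP pose, the force and the opening at its end, in the units of the state.
- readout.get_obs(): the state, without advancing time (a new reading comes with each control period).
- camera(name): name is "side" or "top" or "wrist"; returns a dict with "pixels" (420x560x3 uint8, red, green, blue), "range_z" (420x560 float32, m along the optical axis (not along the pixel's ray), 0 where there is no reading), "intrinsics" (3x3 intrinsics, pixels), "extrinsics" (4x4, takes a point from world to camera coordinates); the wrist camera has in their place "T_tool_cam" (4x4, takes a point from camera to tool coordinates, whose origin is the TCP and whose axes are the tool frame's). Camera axes: x right, y down, z forward; pixel columns grow to the right and rows downward; lengths in m; the calibration is good to about 2 mm. A picture is of the moment at which its call begins: read the wrist's pose just before it.
- manip.hand_in(): hands the job in, once; it reports no verdict.
The state is a dict: "clock": time; "joint_pos": joint angles; "joint_velocities": joint speeds; "tau": joint torques, N m; "position": TCP position; "ee_rot": TCP orientation; "ft_force": force on the tool from outside, world axes, zero at the start; "torque": the same for the moment, N m; "grip_width": opening from 0.0 (shut) to 1.0 (fully open).
Only numpy, scipy, OpenCV 4.12 (cv2) and the standard library are available. Lean on these libraries where they do the work, as an engineer would, in place of code of your own. Each camera call takes 0.05 s, during which the arm holds its last target.

### The job

Change the potting turntable over to the next batch: first lift every potted choke (black puck) off the free-spinning turntable and lay it flat on the floor of the grey curing crate, then turn the gauge's reset knob back to its zero stop, and only then take every fresh copper choke out of the blue bin and lay it flat on the turntable, fully inside the lip and none on top of another. Let the turntable come to rest, and leave the jar and the can standing where they are.

Things in the scene. Friction and masses are not known exactly. Their poses are not given: they have to be found in the camera images.
- potted0: potted choke (may be absent): a black puck 64 mm in diameter and 40 mm tall, grey resin faces with two small brass studs on both flat sides, 0.35 kg; starts lying flat on the turntable. Origin at its centre, z along its axis; either flat side may be up
- potted1: potted choke (may be absent): a black puck 64 mm in diameter and 40 mm tall, grey resin faces with two small brass studs on both flat sides, 0.35 kg; starts lying flat on the turntable. Origin at its centre, z along its axis; either flat side may be up
- potted2: potted choke (may be absent): a black puck 64 mm in diameter and 40 mm tall, grey resin faces with two small brass studs on both flat sides, 0.35 kg; starts lying flat on the turntable. Origin at its centre, z along its axis; either flat side may be up
- potted3: potted choke (may be absent): a black puck 64 mm in diameter and 40 mm tall, grey resin faces with two small brass studs on both flat sides, 0.35 kg; starts lying flat on the turntable. Origin at its centre, z along its axis; either flat side may be up
- fresh0: fresh choke (may be absent): a copper-wound ring with a yellow core, solid to handle, 64 mm in diameter and 40 mm tall, 0.3 kg; starts lying flat in one compartment of the blue bin. Origin at its centre, z along its axis; either flat side may be up
- fresh1: fresh choke (may be absent): a copper-wound ring with a yellow core, solid to handle, 64 mm in diameter and 40 mm tall, 0.3 kg; starts lying flat in one compartment of the blue bin. Origin at its centre, z along its axis; either flat side may be up
- fresh2: fresh choke (may be absent): a copper-wound ring with a yellow core, solid to handle, 64 mm in diameter and 40 mm tall, 0.3 kg; starts lying flat in one compartment of the blue bin. Origin at its centre, z along its axis; either flat side may be up
- fresh3: fresh choke (may be absent): a copper-wound ring with a yellow core, solid to handle, 64 mm in diameter and 40 mm tall, 0.3 kg; starts lying flat in one compartment of the blue bin. Origin at its centre, z along its axis; either flat side may be up
- deck (a point): centre of the turntable's flat black deck, on its top surface, 45 mm above the bench; z up. The deck is 260 mm across inside a low lip (outer diameter 270 mm, lip 8 mm above the deck). It spins freely on its foot and turns when pushed
- platter (a joint): angle of the turntable, rad, counter-clockwise from above, no stops; it coasts to rest in a second or two
- crate: grey open curing crate fixed to the bench, 220 x 220 mm outside, 45 mm high, walls and floor 4 mm thick. Origin under its centre at bench level, x and y along its sides, z up. On the left or the right of the turntable
- bin: blue bin fixed to the bench, 220 x 220 mm outside, walls 22 mm high and 4 mm thick, floor 4 mm thick, one cross of dividers (19 mm high) making four compartments about 104 mm square. Origin under its centre at bench level. On the other side from the crate
- peak (a joint): reset knob (drag pointer) of the pressure gauge, rad: 0 at its zero stop with the red pointer at the green mark; positive is clockwise seen from above, up to 4.5, so it is turned back counter-clockwise. Light friction (0.03 N m), stays where it is left
- peak_grip (a point): point on the knob's axis at grip height, 80 mm above the bench; turns with the knob, x axis along its bar grip. Black bar 48 mm long, 14 mm thick, from 60 to 92 mm above the bench, red pointer at its -x end, on a white dial on an 86 mm square steel block 54 mm high, behind the turntable, left or right; a grey push-button box stands on the other side
- hardener: bystander: amber jar with a black cap, 66 mm in diameter, 90 mm high, close behind the turntable; origin under its centre
- solvent: bystander: steel can with a green band, 60 mm in diameter, 80 mm high, close behind the turntable; origin under its centre
Things that resemble listed ones, but are neither listed nor needed, are in the scene too. What is shaped like the fresh1 but pink or turquoise is not meant.

How it is judged:
By the outcome, as a careful person would: the job done as asked, in the order asked, and still so for the second after the job is handed in, with the robot touching nothing.
Of potted0, potted1, potted2, potted3 only 2 to 3 are there at a start; the rules pass over those that are not, and their reading is None.
Of fresh0, fresh1, fresh2, fresh3 only 3 to 4 are there at a start; the rules pass over those that are not, and their reading is None.
At some moment in a run one of potted0, potted1, potted2, potted3, fresh0, fresh1, fresh2, fresh3 may be knocked a few centimetres aside while the robot is not near it.
Once in a run the grip may slacken for a moment while it holds something.
It also fails if it takes over 208 s, if anything falls off the work surface, if the arm or the gripper's body presses on something with over 40 N, if the wrist force passes 120 N, or if a joint passes its speed limit or range.

## Working session

There is one attempt and no reset: what is moved stays moved. The work goes in short steps, Python scripts to look and compute and a shell command to move; the robot and the scene stay as the last step left them, time stands still between calls to the robot, and variables do not carry over. Pictures are saved under pics/ and viewed, and the job is handed in when it is done.

```bash
mkdir -p pics; ls; python3 - <<'E'
from workcell import readout,camera,manip
import cv2,numpy as np
o=readout.get_obs();print(o)
for n in("top","side","wrist"):
    c=camera(n);cv2.imwrite(f"pics/{n}0.png",c["pixels"][:,:,::-1]);print(n,c["intrinsics"].round(1).tolist(),(c.get("extrinsics") if n!="wrist" else c["T_tool_cam"]).round(3).tolist(), (c["range_z"]>0).mean())
E
```

```text
pics
{'clock': 0.0, 'joint_pos': array([ 1.28039838,  0.33289427, -0.064689  ,  1.46098279,  0.0216113 ,
        1.34989916, -0.08853439]), 'joint_velocities': array([ 0.00091528,  0.0001771 ,  0.00085535,  0.00134701,  0.00098565,
       -0.00066946,  0.00064337]), 'tau': array([-6.85559939e-06, -6.25445580e+01,  4.96834936e-02, -3.91586959e+01,
        1.63128320e-02,  1.01835129e-02, -1.44439298e-06]), 'position': array([ 0.16525957, -0.60234657,  0.23048213]), 'ee_rot': array([ 0.42907507,  0.56270528, -0.42848588,  0.56183378]), 'ft_force': array([ 1.04004978,  0.29885664, -0.79990797]), 'torque': array([-0.04288134,  0.04735092, -0.0010892 ]), 'grip_width': 1.0021886466846734}
top [[414.8, 0.0, 281.2], [0.0, 414.8, 208.5], [0.0, 0.0, 1.0]] [[-0.025, -1.0, -0.008, -0.001], [-0.992, 0.026, -0.121, 0.51], [0.121, 0.005, -0.993, 1.268], [0.0, 0.0, 0.0, 1.0]] 0.9962372448979592
side [[425.5, 0.0, 291.1], [0.0, 425.5, 203.0], [0.0, 0.0, 1.0]] [[-0.974, -0.225, 0.019, 0.476], [-0.163, 0.643, -0.748, 0.156], [0.156, -0.732, -0.663, 1.014], [0.0, 0.0, 0.0, 1.0]] 0.9959778911564626
wrist [[345.5, 0.0, 284.8], [0.0, 345.5, 209.6], [0.0, 0.0, 1.0]] [[0.001, -0.271, 0.963, -0.143], [0.001, -0.963, -0.271, 0.07], [1.0, 0.001, -0.0, -0.001], [0.0, 0.0, 0.0, 1.0]] 0.996203231292517
```

View pics/top0.png

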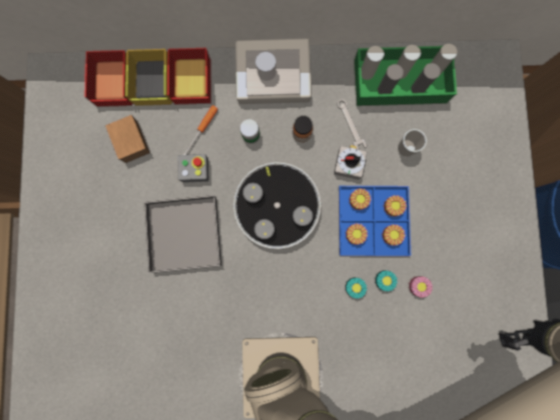

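View pics/side0.png

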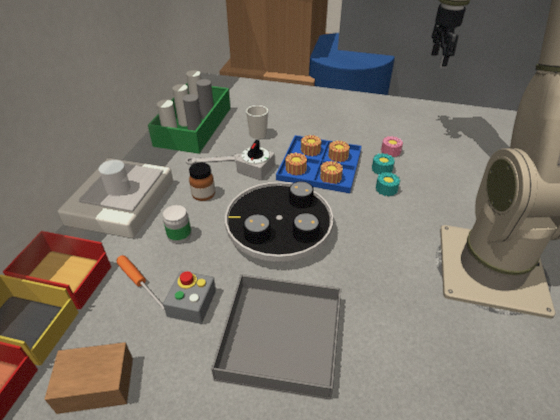

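```bash
cat > h.py <<'E'
from workcell import readout,camera,manip
import cv2,numpy as np
from scipy.spatial.transform import Rotation as R
def cam(n):
    o=readout.get_obs();c=camera(n)
    K=c["intrinsics"]
    if n=="wrist":
        T=np.eye(4);T[:3,:3]=R.from_quat(o["ee_rot"]).as_matrix();T[:3,3]=o["position"]
        W=T@c["T_tool_cam"]
    else: W=np.linalg.inv(c["extrinsics"])
    return c["pixels"],c["range_z"],K,W
def ray(K,W,uv,z):
    d=W[:3,:3]@np.linalg.inv(K)@np.array([uv[0],uv[1],1.]);p=W[:3,3]
    return p+d*(z-p[2])/d[2]
def cloud(D,K,W):
    v,u=np.indices(D.shape);d=np.stack([(u-K[0,2])/K[0,0]*D,(v-K[1,2])/K[1,1]*D,D],-1)
    P=d@W[:3,:3].T+W[:3,3];P[D<=0]=np.nan;return P
def proj(K,W,p):
    q=np.linalg.inv(W)@np.r_[p,1];q=K@q[:3];return q[:2]/q[2]
def save(name,im,box=None,s=1):
    if box: im=im[box[1]:box[3],box[0]:box[2]]
    cv2.imwrite("pics/"+name+".png",cv2.resize(im[:,:,::-1],None,fx=s,fy=s,interpolation=cv2.INTER_CUBIC))
def go(x,y,z,yaw=None):
    """print tool-frame shift (mm) and turn to target TCP, tool down. yaw: direction of tool z (jaw) in world deg"""
    o=readout.get_obs();M=R.from_quat(o["ee_rot"]).as_matrix()
    s=M.T@(np.array([x,y,z])-o["position"])*1000
    cur=np.degrees(np.arctan2(M[1,2],M[0,2]))
    if yaw is None: yaw=cur
    else:
        yaw=cur+((yaw-cur+90)%180-90)
    a=np.radians(yaw);X=np.array([0,0,-1.]);Z=np.array([np.cos(a),np.sin(a),0]);Y=np.cross(Z,X)
    w=R.from_matrix(M.T@np.stack([X,Y,Z],1)).as_rotvec(degrees=True)
    print("turn",w.round(1),"shift",s.round(1),"yaw",round(cur,1),"->",round(yaw,1),"rows>=",max(np.linalg.norm(s)/62.5,np.linalg.norm(w)/10.7).round(1),"t",round(o["clock"],2),"j7",o["joint_pos"][6].round(2))
E
python3 - <<'E'
from h import *
im,D,K,W=cam("top");P=cloud(D,K,W)
save("topz",im,(130,130,430,310),2.66)
save("knob",im,(320,130,380,190),8)
hsv=cv2.cvtColor(im,cv2.COLOR_RGB2HSV)
for nm,uv in dict(deck=(277,205),p1=(254,192),p2=(303,216),p3=(264,229),f1=(361,200),f2=(396,206),f3=(357,234),f4=(394,235),knob=(351,160),crate=(185,235),bin=(375,222)).items():
    print(nm,P[uv[1],uv[0]].round(3))
# blobs by height
Z=P[...,2]
def blobs(m,nm):
    n,l,s,c=cv2.connectedComponentsWithStats(m.astype(np.uint8))
    for i in range(1,n):
        if s[i,4]>60:
            q=P[l==i];print(nm,s[i,4],c[i].round(1),((np.nanmin(q,0)+np.nanmax(q,0))/2).round(4),np.nanmean(q,0).round(4))
box=np.zeros_like(Z,bool);box[160:260,140:420]=1
blobs((Z>.075)&(Z<.095)&box,"potted")
blobs((Z>.034)&(Z<.052)&box&(hsv[...,0]<35)&(hsv[...,1]>80),"fresh")
blobs((hsv[...,0]>100)&(hsv[...,0]<125)&(hsv[...,1]>150)&(np.indices(Z.shape)[1]<420),"bin")
E
```

```text
deck [ 0.52  -0.002  0.045]
p1 [0.556 0.066 0.085]
p2 [ 0.48  -0.08   0.084]
p3 [0.443 0.038 0.088]
f1 [ 0.53  -0.264  0.037]
f2 [ 0.508 -0.371  0.04 ]
f3 [ 0.424 -0.246  0.042]
f4 [ 0.418 -0.36   0.04 ]
knob [ 0.646 -0.23   0.089]
crate [0.437 0.294 0.001]
bin [ 0.461 -0.308  0.019]
potted 347 [252.9 192.2] [0.5556 0.0688 0.0831] [0.5554 0.069  0.0849]
potted 353 [302.7 215.5] [ 0.4813 -0.0798  0.0862] [ 0.481  -0.0787  0.0853]
potted 355 [264.2 228.7] [0.4437 0.0378 0.0845] [0.4443 0.0372 0.0853]
fresh 287 [359.8 198.8] [ 0.5336 -0.2597  0.0426] [ 0.5328 -0.26    0.0424]
fresh 295 [395.  205.4] [ 0.5095 -0.3677  0.0418] [ 0.5093 -0.3678  0.0423]
fresh 287 [356.2 233.9] [ 0.4239 -0.2434  0.0418] [ 0.4242 -0.2435  0.0424]
fresh 299 [393.6 234.6] [ 0.4193 -0.3586  0.0425] [ 0.4189 -0.358   0.0421]
bin 2728 [371.8 222.6] [ 0.4681 -0.3064  0.0123] [ 0.4611 -0.301   0.0061]
```

View pics/topz.png

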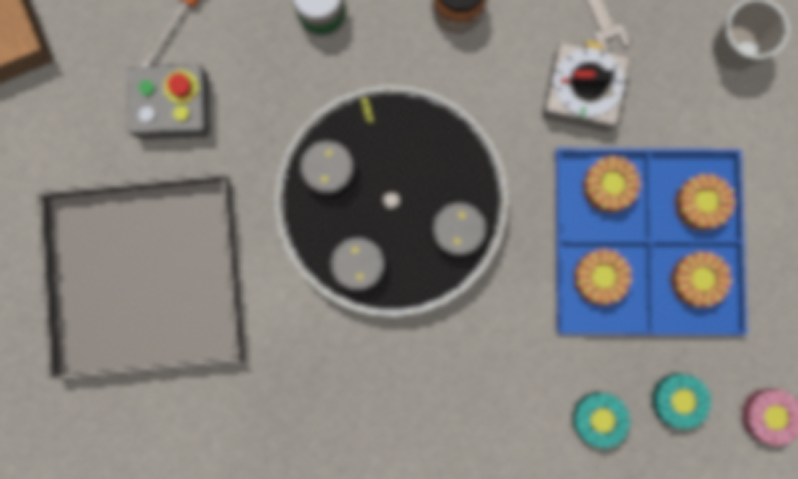

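View pics/knob.png

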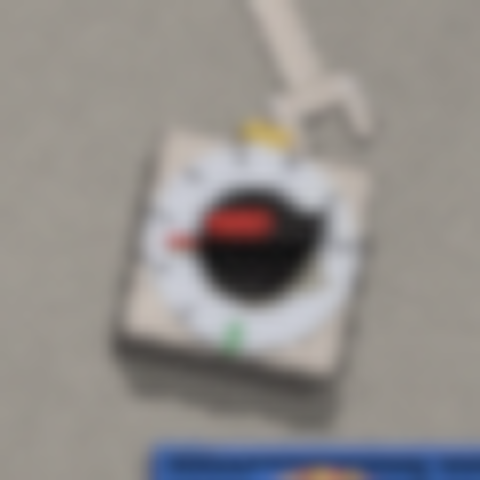

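```bash
python3 - <<'E'
from h import *
im,D,K,W=cam("top");P=cloud(D,K,W)
hsv=cv2.cvtColor(im,cv2.COLOR_RGB2HSV)
Z=P[...,2]
def rect(m,nm,z):
    m=cv2.morphologyEx(m.astype(np.uint8),cv2.MORPH_CLOSE,np.ones((3,3)))
    n,l,s,c=cv2.connectedComponentsWithStats(m);i=1+s[1:,4].argmax()
    q=np.argwhere(l==i)[:,::-1];h=cv2.convexHull(q.astype(np.int32))[:,0]
    g=np.array([ray(K,W,p,z)[:2] for p in h],np.float32)*1000
    print(nm,s[i],cv2.minAreaRect(g),cv2.boxPoints(cv2.minAreaRect(g)).round().tolist())
v,u=np.indices(Z.shape)
b=(hsv[...,0]>100)&(hsv[...,0]<125)&(hsv[...,1]>120)&(u<420)&(u>320)&(v>180)&(v<265)
rect(b,"bin",.015)
c=(Z>.03)&(Z<.06)&(u>130)&(u<230)&(v>190)&(v<280)
rect(c,"crate",.045)
d=(Z>.04)&(Z<.1)&(u>225)&(u<330)&(v>158)&(v<260)
rect(d,"tt",.053)
for nm,box in dict(can=(235,110,265,145),jar=(290,110,318,142)).items():
    m=(Z>.06)&(Z<.11)&(u>box[0])&(u<box[2])&(v>box[1])&(v<box[3]);print(nm,np.nanmean(P[m],0).round(3))
m=(Z>.08)&(Z<.1)&(u>335)&(u<368)&(v>145)&(v<180);q=P[m];print("bar",len(q),q.mean(0).round(4),cv2.minAreaRect((q[:,:2]*1000).astype(np.float32)))
m=(Z>.045)&(Z<.065)&(u>330)&(u<372)&(v>140)&(v<182);rect(m,"block",.056)
green=(hsv[...,0]>45)&(hsv[...,0]<85)&(hsv[...,1]>90)&(u>335)&(u<368)&(v>155)&(v<180);gp=np.argwhere(green)[:,::-1];print("green",gp.mean(0),ray(K,W,gp.mean(0),.055).round(4))
red=((hsv[...,0]<10)|(hsv[...,0]>170))&(hsv[...,1]>120)&(u>335)&(u<368)&(v>145)&(v<180);rp=np.argwhere(red)[:,::-1];print("red",rp.mean(0),P[red].mean(0))
go(.5556,.069,.16,0)
E
```

```text
bin [ 339  187   71   69 3040] ((465.9020080566406, -305.9682312011719), (216.8680419921875, 215.2136993408203), 88.4574203491211) [[355.0, -411.0], [571.0, -417.0], [576.0, -200.0], [361.0, -195.0]]
crate [144 195  77  78 555] ((440.5502014160156, 292.86865234375), (219.5542449951172, 222.40110778808594), 4.2079758644104) [[323.0, 396.0], [339.0, 174.0], [558.0, 190.0], [542.0, 412.0]]
tt [ 234  162   87   87 5922] ((520.5254516601562, -2.1570892333984375), (265.5029296875, 267.30291748046875), 88.5269546508789) [[384.0, -131.0], [651.0, -138.0], [658.0, 127.0], [390.0, 134.0]]
can [0.756 0.077 0.078]
jar [ 0.757 -0.089  0.085]
bar 81 [ 0.6512 -0.2362  0.0909] ((651.391845703125, -236.6938934326172), (48.43184280395508, 13.71764850616455), 84.92958068847656)
block [335 146  32  31 639] ((650.1517944335938, -235.27783203125), (84.9417495727539, 85.78308868408203), 75.81259155273438) [[598.0, -266.0], [681.0, -287.0], [702.0, -205.0], [619.0, -184.0]]
green [nan nan] [nan nan nan]
red [349.52777778 157.88888889] [ 0.65186285 -0.22584511  0.09057948]
turn [-74.7  -0.   -0. ] shift [  71.3  554.  -544.3] yaw -74.7 -> 0.0 rows>= 12.5 t 0.25 j7 -0.09<stdin>:22: RuntimeWarning: Mean of empty slice.
  ret = um.true_divide(
```

```bash
python3 -c "
from h import *
go(.5556,.069,.14,-26)"
```

```text
turn [-48.7  -0.   -0. ] shift [  91.3  554.  -544.3] yaw -74.7 -> -26.0 rows>= 12.5 t 0.25 j7 -0.09
```

```bash
python3 -m inch '[[[-49,0,0],[30,554,-544],0],[[-49,0,0],[30,554,-544],0],[[-49,0,0],[30,554,-544],0],[[-49,0,0],[30,554,-544],0],[[-49,0,0],[30,554,-544],0],[[-49,0,0],[50,554,-544],0],[[-49,0,0],[60,554,-544],0],[[-49,0,0],[70,554,-544],0],[[-49,0,0],[80,554,-544],0],[[-49,0,0],[90,554,-544],0]]' 70
python3 -c "
from h import *
go(.5556,.069,.14,-26)
im,D,K,W=cam('top');save('t1',im,(130,100,430,310),2.6)"
```

```text
clock: 1.5
position: [0.4785, -0.064, 0.1753]
ee_rot: [0.157, 0.689, -0.157, 0.69]
ft_force: [1.8, -0.8, -0.9]
grip_width: 0.999
turn [ 0.3  0.1 -0. ] shift [ 35.4 153.2  11.8] yaw -25.7 -> -26.0 rows>= 2.5 t 1.5 j7 -0.47
```

View pics/t1.png

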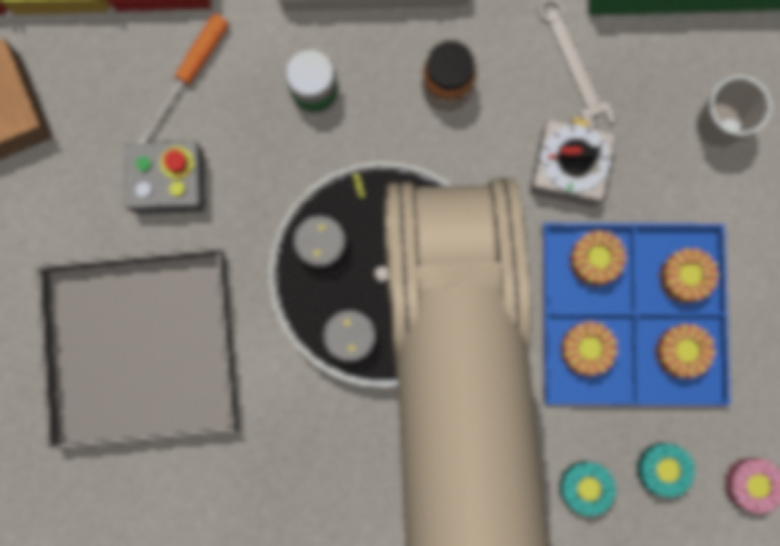

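```bash
python3 -m inch '[[[0,0,0],[20,153,12],0],[[0,0,0],[30,153,12],0],[[0,0,0],[60,153,12],0],[[0,0,0],[60,153,12],0],[[0,0,0],[60,153,12],0]]'
python3 -c "
from h import *
go(.5556,.069,.052,-26)
im,D,K,W=cam('wrist');save('w1',im)"
```

```text
clock: 2.17
position: [0.5567, 0.0773, 0.1147]
ee_rot: [0.156, 0.69, -0.153, 0.69]
ft_force: [0.3, -0.5, 0.8]
grip_width: 0.997
turn [ 0.8 -0.  -0.2] shift [62.7 -8.2  2.6] yaw -25.2 -> -26.0 rows>= 1.0 t 2.17 j7 -0.87
```

View pics/w1.png

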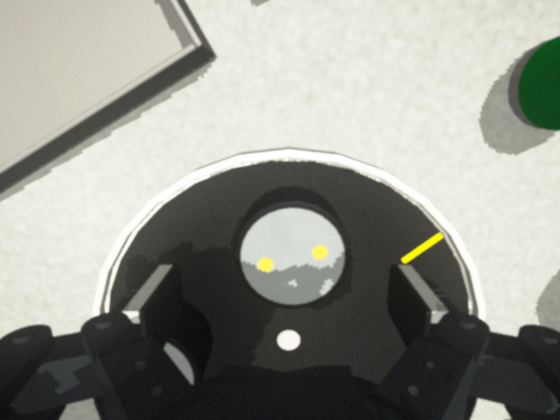

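```bash
cat >> h.py <<'E'
def potted_w():
    im,D,K,W=cam("wrist");P=cloud(D,K,W);m=(abs(P[...,2]-.085)<.012).astype(np.uint8)
    hs=cv2.cvtColor(im,cv2.COLOR_RGB2HSV);
    n,l,s,c=cv2.connectedComponentsWithStats(m)
    for i in range(1,n):
        if s[i,4]>1500:
            q=P[l==i];print(s[i,4],c[i].round(),"mid",((q.min(0)+q.max(0))/2).round(4),"ext",np.ptp(q,0).round(3))
E
python3 -c "
from h import *
potted_w();go(.5556,.069,.052,-26)"
```

```text
10300 [291. 251.] mid [0.5591 0.0713 0.0808] ext [0.063 0.063 0.016]
turn [ 0.7  0.1 -0.2] shift [63.6 -7.7  1.7] yaw -25.3 -> -26.0 rows>= 1.0 t 2.27 j7 -0.87
```

```bash
python3 -m inch '[[[0,0,0],[30,-6,3],0],[[0,0,0],[63,-6,3],0],[[0,0,0],[63,-6,3],0],[[0,0,0],[63,-6,3],0.1],[[0,0,0],[63,-6,3],0.5],[[0,0,0],[63,-6,3],0.6],[[0,0,0],[63,-6,3],0.6],[[0,0,0],[63,-6,3],0.6],[[0,0,0],[63,-6,3],0.6]]' 70
python3 -c "
from h import *
print(readout.get_obs()['grip_width'],cam and 0);im,D,K,W=cam('side');save('s1',im,(150,80,400,300),3)"
```

```text
clock: 3.4
position: [0.559, 0.07, 0.055]
ee_rot: [0.157, 0.688, -0.154, 0.692]
ft_force: [-1.3, -1.4, 7.3]
grip_width: 0.733
0.732590007939573 0
```

View pics/s1.png

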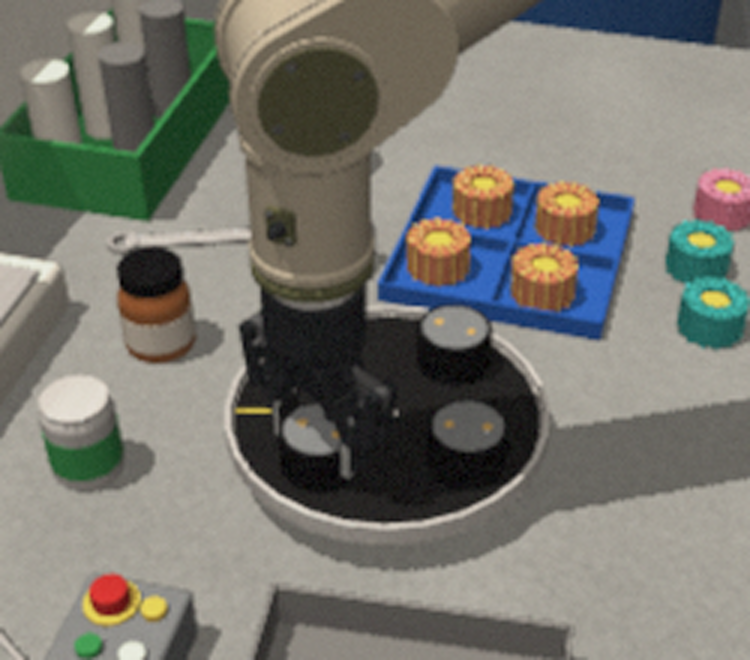

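```bash
python3 -c "
from h import *
go(.4848,.3444,.11,-41)"
```

```text
turn [15.6  0.2 -0.3] shift [ -54.7  216.5 -184.4] yaw -25.4 -> -41.0 rows>= 4.6 t 3.45 j7 -0.91
```

```bash
python3 -m inch '[[[0,0,0],[-30,0,0],0.6],[[0,0,0],[-56,0,0],0.6],[[15.6,0,0],[-55,216,-184],0.6],[[15.6,0,0],[-55,216,-184],0.6],[[15.6,0,0],[-55,216,-184],0.6],[[15.6,0,0],[-55,216,-184],0.6],[[15.6,0,0],[-55,216,-184],0.6],[[15.6,0,0],[-55,216,-184],0.6],[[15.6,0,0],[-55,216,-184],0.6]]'
python3 -c "
from h import *
go(.4848,.3444,.015,-41)"
```

```text
clock: 4.58
position: [0.4853, 0.343, 0.1105]
ee_rot: [0.249, 0.66, -0.246, 0.664]
ft_force: [1.1, -1.1, -4.5]
grip_width: 0.731
turn [ 0.   0.2 -0.4] shift [95.5  0.1 -1.7] yaw -41.0 -> -41.0 rows>= 1.5 t 4.58 j7 -1.66
```

```bash
python3 -m inch '[[[0,0,0],[50,0,-1],0.6],[[0,0,0],[80,0,-1],0.6],[[0,0,0],[90,0,-1],0.6],[[0,0,0],[95,0,-1],0.6],[[0,0,0],[95,0,-1],0.6]]'
```

```text
clock: 5.2
position: [0.486, 0.344, 0.0165]
ee_rot: [0.25, 0.66, -0.246, 0.665]
ft_force: [0.4, 1.0, -3.7]
grip_width: 0.731
```

```bash
python3 -m inch '[[[0,0,0],[0,0,0],0.1],[[0,0,0],[0,0,0],0],[[0,0,0],[0,0,0],0],[[0,0,0],[-40,0,0],0],[[0,0,0],[-100,0,0],0],[[0,0,0],[-100,0,0],0],[[0,0,0],[-100,0,0],0]]'
python3 -c "
from h import *
im,D,K,W=cam('top');save('t2',im,(130,100,430,310),2.6);
P=cloud(D,K,W);Z=P[...,2]
m=(Z>.075)&(Z<.095);m[:160]=0;m[260:]=0;m[:,:225]=0;m[:,330:]=0
n,l,s,c=cv2.connectedComponentsWithStats(m.astype(np.uint8))
for i in range(1,n):
    if s[i,4]>60:print(s[i,4],c[i].round(),P[l==i].mean(0).round(4))
"
```

```text
clock: 6.08
position: [0.4853, 0.3435, 0.1164]
ee_rot: [0.25, 0.66, -0.246, 0.665]
ft_force: [-0.1, -1.0, -0.2]
grip_width: 1.001
353 [303. 216.] [ 0.4807 -0.0786  0.0851]
354 [264. 229.] [0.4444 0.0374 0.0853]
```

View pics/t2.png

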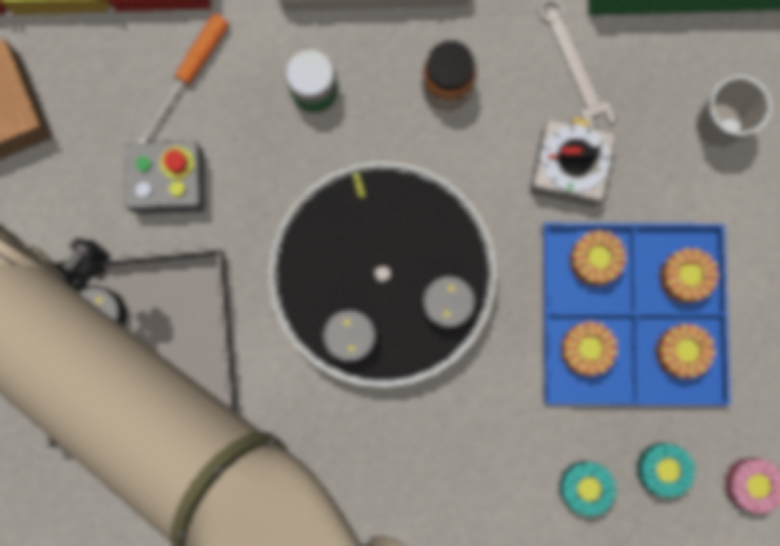

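```bash
python3 -c "
from h import *
go(.446,.0385,.125,10)"
```

```text
turn [-51.    0.4  -0.2] shift [ -10.2 -255.3  170.7] yaw -41.0 -> 10.0 rows>= 4.9 t 6.12 j7 -1.66
```

```bash
python3 -m inch '[[[-51,0,0],[-10,-255,171],0],[[-51,0,0],[-10,-255,171],0],[[-51,0,0],[-10,-255,171],0],[[-51,0,0],[-10,-255,171],0],[[-51,0,0],[-10,-255,171],0],[[-51,0,0],[-10,-255,171],0],[[-51,0,0],[-10,-255,171],0]]'
python3 -c "
from h import *
potted_w()
go(.446,.0385,.054,10)"
```

```text
clock: 7.0
position: [0.4454, 0.0351, 0.1237]
ee_rot: [-0.06, 0.703, 0.06, 0.706]
ft_force: [1.2, -0.6, -0.3]
grip_width: 1.003
9732 [286. 231.] mid [0.4477 0.0389 0.0808] ext [0.063 0.063 0.016]
turn [-0.2  0.4 -0. ] shift [70.   1.2 -0. ] yaw 9.8 -> 10.0 rows>= 1.1 t 7.05 j7 -0.08
```

```bash
python3 -m inch '[[[0,0,0],[35,1,1],0],[[0,0,0],[70,1,1],0],[[0,0,0],[70,1,1],0],[[0,0,0],[70,1,1],0.3],[[0,0,0],[70,1,1],0.6],[[0,0,0],[70,1,1],0.6],[[0,0,0],[70,1,1],0.6],[[0,0,0],[70,1,1],0.6]]' 70
python3 -c "
from h import *
go(.3889,.3374,.11,-41)"
```

```text
clock: 8.05
position: [0.4478, 0.039, 0.0557]
ee_rot: [-0.06, 0.702, 0.06, 0.707]
ft_force: [-2.2, 2.4, 5.2]
grip_width: 0.724
turn [50.8  0.4 -0.2] shift [-54.4 304.   -7.1] yaw 9.8 -> -41.0 rows>= 4.9 t 8.05 j7 -0.2
```

```bash
python3 -m inch '[[[0,0,0],[-30,0,0],0.6],[[0,0,0],[-56,0,0],0.6],[[51,0,0],[-56,304,-7],0.6],[[51,0,0],[-56,304,-7],0.6],[[51,0,0],[-56,304,-7],0.6],[[51,0,0],[-56,304,-7],0.6],[[51,0,0],[-56,304,-7],0.6],[[51,0,0],[-56,304,-7],0.6],[[51,0,0],[-56,304,-7],0.6],[[51,0,0],[-56,304,-7],0.6]]'
python3 -c "
from h import *
go(.3891,.3374,.016,-41)
im,D,K,W=cam('wrist');save('w2',im)"
```

```text
clock: 9.3
position: [0.3889, 0.3374, 0.1121]
ee_rot: [0.25, 0.659, -0.247, 0.665]
ft_force: [0.9, -0.3, -3.3]
grip_width: 0.723
turn [-0.2  0.3 -0.4] shift [96.1 -0.5 -0.4] yaw -41.2 -> -41.0 rows>= 1.5 t 9.3 j7 -1.76
```

View pics/w2.png

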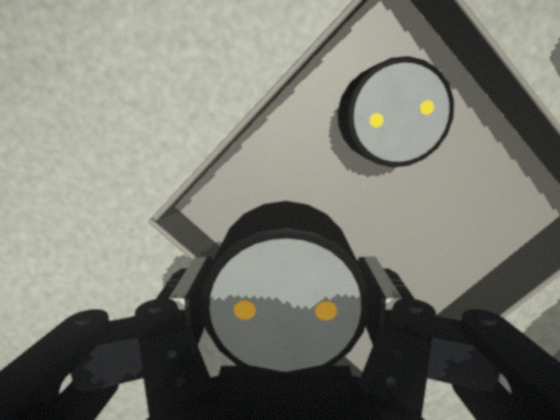

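```bash
python3 -m inch '[[[0,0,0],[50,0,0],0.6],[[0,0,0],[80,0,0],0.6],[[0,0,0],[91,0,0],0.6],[[0,0,0],[96,0,0],0.6],[[0,0,0],[96,0,0],0.6]]'
```

```text
clock: 9.98
position: [0.391, 0.3367, 0.0168]
ee_rot: [0.251, 0.659, -0.248, 0.665]
ft_force: [0.0, 0.5, -4.0]
grip_width: 0.724
```

```bash
python3 -m inch '[[[0,0,0],[0,0,0],0.1],[[0,0,0],[0,0,0],0],[[0,0,0],[0,0,0],0],[[0,0,0],[-40,0,0],0],[[0,0,0],[-100,0,0],0],[[0,0,0],[-105,0,0],0],[[0,0,0],[-105,0,0],0]]'
python3 -c "
from h import *
im,D,K,W=cam('top');
P=cloud(D,K,W);Z=P[...,2]
m=(Z>.075)&(Z<.095);m[:160]=0;m[260:]=0;m[:,:225]=0;m[:,330:]=0
n,l,s,c=cv2.connectedComponentsWithStats(m.astype(np.uint8))
for i in range(1,n):
    if s[i,4]>60:print(s[i,4],c[i].round(),P[l==i].mean(0).round(4))
go(.483,-.0775,.125,5)
"
```

```text
clock: 10.85
position: [0.3902, 0.3364, 0.122]
ee_rot: [0.251, 0.658, -0.248, 0.665]
ft_force: [0.1, 0.2, 0.4]
grip_width: 1.004
354 [302. 216.] [ 0.4802 -0.0782  0.0853]
turn [-46.3   0.5  -0.2] shift [  -3.2 -249.2  343. ] yaw -41.3 -> 5.0 rows>= 6.8 t 10.9 j7 -1.75
```

```bash
python3 -m inch '[[[-46,0,0],[-3,-249,343],0],[[-46,0,0],[-3,-249,343],0],[[-46,0,0],[-3,-249,343],0],[[-46,0,0],[-3,-249,343],0],[[-46,0,0],[-3,-249,343],0],[[-46,0,0],[-3,-249,343],0],[[-46,0,0],[-3,-249,343],0],[[-46,0,0],[-3,-249,343],0],[[-46,0,0],[-3,-249,343],0]]'
python3 -c "
from h import *
potted_w()
go(.483,-.0775,.054,5)"
```

```text
clock: 12.02
position: [0.4824, -0.0811, 0.1232]
ee_rot: [-0.026, 0.704, 0.027, 0.709]
ft_force: [-0.2, 0.4, -0.5]
grip_width: 0.998
9776 [284. 231.] mid [ 0.4839 -0.0769  0.0807] ext [0.063 0.063 0.015]
turn [-0.5  0.4 -0.1] shift [69.4  0.8  0.3] yaw 4.5 -> 5.0 rows>= 1.1 t 12.07 j7 0.0
```

```bash
python3 -m inch '[[[0,0,0],[35,1,1],0],[[0,0,0],[69,1,1],0],[[0,0,0],[69,1,1],0],[[0,0,0],[69,1,1],0.3],[[0,0,0],[69,1,1],0.6],[[0,0,0],[69,1,1],0.6],[[0,0,0],[69,1,1],0.6],[[0,0,0],[69,1,1],0.6]]' 70
python3 -c "
from h import *
go(.4441,.2440,.11,5)"
```

```text
clock: 13.08
position: [0.4851, -0.0771, 0.0562]
ee_rot: [-0.028, 0.703, 0.028, 0.71]
ft_force: [0.4, 2.1, 7.3]
grip_width: 0.728
turn [-0.5  0.6 -0. ] shift [-53.9 323.3 -14.9] yaw 4.5 -> 5.0 rows>= 5.3 t 13.07 j7 -0.09
```

```bash
python3 -m inch '[[[0,0,0],[-30,0,0],0.6],[[0,0,0],[-56,0,0],0.6],[[0,0,0],[-56,323,-15],0.6],[[0,0,0],[-56,323,-15],0.6],[[0,0,0],[-56,323,-15],0.6],[[0,0,0],[-56,323,-15],0.6],[[0,0,0],[-56,323,-15],0.6],[[0,0,0],[-56,323,-15],0.6],[[0,0,0],[-56,323,-15],0.6],[[0,0,0],[-56,323,-15],0.6]]'
python3 -c "
from h import *
go(.444,.2448,.016,5)"
```

```text
clock: 14.32
position: [0.4446, 0.2418, 0.1121]
ee_rot: [-0.027, 0.703, 0.027, 0.71]
ft_force: [0.3, -0.6, -2.7]
grip_width: 0.725
turn [-0.6  0.6  0.1] shift [96.   3.1 -1.3] yaw 4.4 -> 5.0 rows>= 1.5 t 14.32 j7 -0.76
```

```bash
python3 -m inch '[[[0,0,0],[50,3,-1],0.6],[[0,0,0],[80,3,-1],0.6],[[0,0,0],[91,3,-1],0.6],[[0,0,0],[96,3,-1],0.6],[[0,0,0],[96,3,-1],0.6]]'
```

```text
clock: 14.95
position: [0.445, 0.2446, 0.0168]
ee_rot: [-0.027, 0.703, 0.027, 0.71]
ft_force: [-0.4, 0.2, -3.7]
grip_width: 0.725
```

```bash
python3 -m inch '[[[0,0,0],[0,0,0],0.1],[[0,0,0],[0,0,0],0],[[0,0,0],[0,0,0],0],[[0,0,0],[-40,0,0],0],[[0,0,0],[-100,0,0],0],[[0,0,0],[-134,0,0],0],[[0,0,0],[-134,0,0],0]]'
python3 -c "
from h import *
go(.58,-.20,.20,75)"
```

```text
clock: 15.82
position: [0.4448, 0.2454, 0.1534]
ee_rot: [-0.027, 0.701, 0.027, 0.712]
ft_force: [0.3, 0.1, -1.8]
grip_width: 1.0
turn [-70.6   0.8   0.5] shift [ -45.1 -454.4  101.6] yaw 4.4 -> 75.0 rows>= 7.5 t 15.82 j7 -0.73
```

```bash
python3 -c "
from h import *
go(.6505,-.2358,.16,5)"
```

```text
turn [-0.6  0.9 -0. ] shift [  -4.  -495.4  168.6] yaw 4.4 -> 5.0 rows>= 8.4 t 15.82 j7 -0.73
```

```bash
python3 -m inch '[[[0,0,0],[-8,-480,168],0],[[0,0,0],[-8,-480,168],0],[[0,0,0],[-8,-480,168],0],[[0,0,0],[-8,-480,168],0],[[0,0,0],[-8,-480,168],0],[[0,0,0],[-8,-480,168],0],[[0,0,0],[-8,-495,168],0],[[0,0,0],[-8,-495,168],0],[[0,0,0],[-8,-495,168],0],[[0,0,0],[-8,-495,168],0]]'
python3 -c "
from h import *
im,D,K,W=cam('wrist');save('w3',im);P=cloud(D,K,W);Z=P[...,2]
m=(abs(Z-.092)<.006)&(np.hypot(P[...,0]-.65,P[...,1]+.236)<.035);q=P[m];print(m.sum(),np.argwhere(m).mean(0),q.mean(0),cv2.minAreaRect((q[:,:2]*1000).astype(np.float32)))
hsv=cv2.cvtColor(im,cv2.COLOR_RGB2HSV);near=np.hypot(P[...,0]-.65,P[...,1]+.236)<.05
g=(hsv[...,0]>45)&(hsv[...,0]<85)&(hsv[...,1]>90)&near;print('green',g.sum(),P[g].mean(0))
r=((hsv[...,0]<8)|(hsv[...,0]>172))&(hsv[...,1]>120)&near;print('red',r.sum(),P[r].mean(0))
im,D,K,W=cam('top');save('t3',im,(130,100,430,310),2.6)
"
```

```text
clock: 17.08
position: [0.6493, -0.2373, 0.1618]
ee_rot: [-0.025, 0.702, 0.026, 0.711]
ft_force: [-0.2, 0.4, 0.7]
grip_width: 1.0
1514 [219.9015852  289.89233818] [ 0.6550584  -0.23395437  0.09269628] ((655.227294921875, -235.4507293701172), (47.76593017578125, 14.01861572265625), 86.75152587890625)
green 603 [ 0.64865027 -0.22191298  0.22366453]
red 542 [ 0.65619412 -0.22144659  0.09155872]
```

View pics/w3.png

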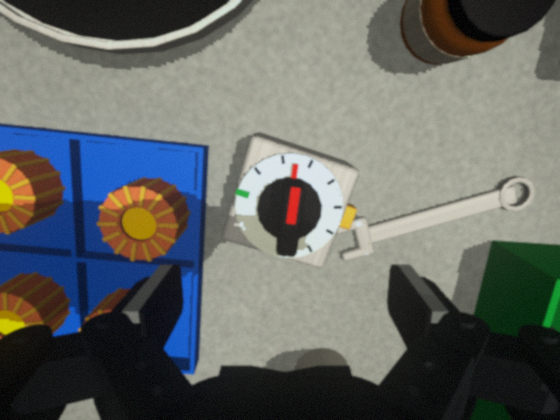

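View pics/t3.png

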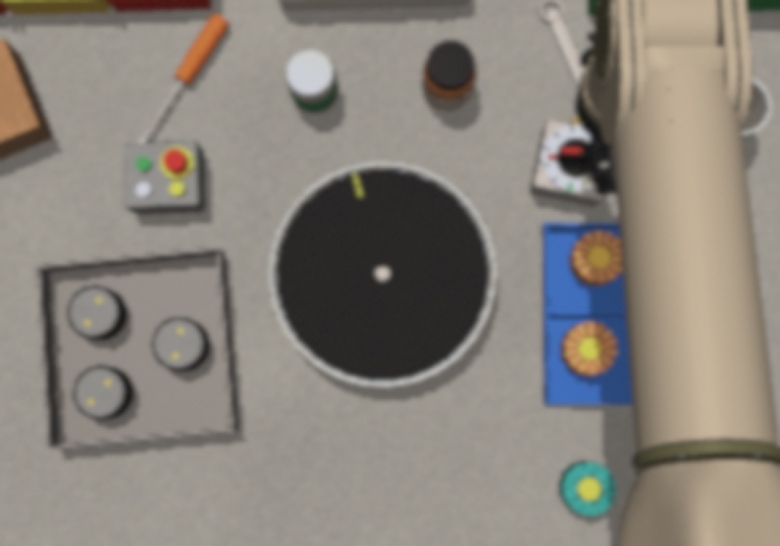

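```bash
python3 -c "
from h import *
go(.6535,-.2355,.068,-3)"
```

```text
turn [ 7.4  0.8 -0.1] shift [94.9 -2.   2.5] yaw 4.4 -> -3.0 rows>= 1.5 t 17.18 j7 0.1
```

```bash
python3 -m inch '[[[7,1,0],[40,-2,2],0.4],[[7,1,0],[70,-2,2],0.5],[[7,1,0],[92,-2,2],0.5],[[7,1,0],[94,-2,2],0.5],[[7,1,0],[94,-2,2],0.85],[[7,1,0],[94,-2,2],0.95],[[7,1,0],[94,-2,2],0.95],[[7,1,0],[94,-2,2],0.95]]' 30
python3 -c "
from h import *
o=readout.get_obs();print(o['torque'],o['ft_force'],o['grip_width'])
im,D,K,W=cam('wrist');save('w4',im)"
```

```text
clock: 18.18
position: [0.6539, -0.2355, 0.0705]
ee_rot: [0.016, 0.707, -0.015, 0.707]
ft_force: [-0.1, 0.5, 6.8]
grip_width: 0.155
[0.13105684 0.02473105 0.0380441 ] [-0.14554008  0.52110576  6.84377603] 0.15456687053656137
```

View pics/w4.png

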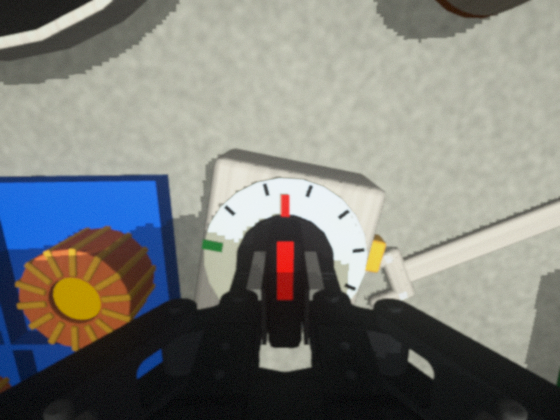

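```bash
python3 -m inch '[[[-10,0,0],[0,0,0],0.95],[[-20,0,0],[0,0,0],0.95],[[-30,0,0],[0,0,0],0.95],[[-40,0,0],[0,0,0],0.95],[[-50,0,0],[0,0,0],0.95],[[-60,0,0],[0,0,0],0.95],[[-68,0,0],[0,0,0],0.95],[[-75,0,0],[0,0,0],0.95],[[-75,0,0],[0,0,0],0.95]]' 30
python3 -c "
from h import *
o=readout.get_obs();print(o['torque'],o['ft_force'],o['grip_width']);go(.6535,-.2355,.068)
im,D,K,W=cam('wrist');save('w5',im)"
```

```text
clock: 19.35
position: [0.6525, -0.2366, 0.0706]
ee_rot: [-0.417, 0.571, 0.419, 0.569]
ft_force: [-6.6, -1.0, 3.4]
grip_width: 0.158
[-0.29402554  1.57322155  0.01167681] [-6.63595973 -0.99201966  3.38436237] 0.15843329379365448
turn [-0.  -0.  -0.2] shift [ 2.6 -0.6  1.4] yaw 72.5 -> 72.5 rows>= 0.0 t 19.35 j7 1.17
```

View pics/w5.png

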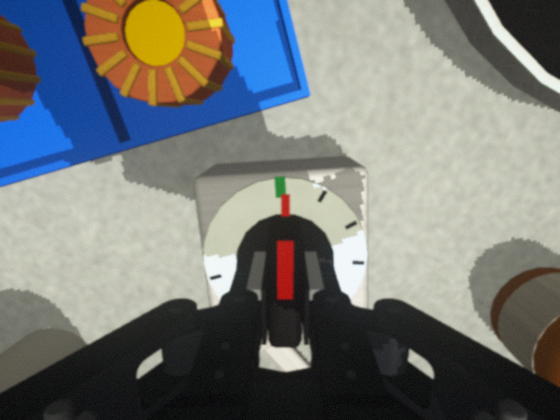

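```bash
python3 -m inch '[[[-5,0,0],[0,0,0],0.95],[[-8,0,0],[0,0,0],0.95],[[-8,0,0],[0,0,0],0.95],[[-8,0,0],[0,0,0],0.95]]' 30
python3 -c "
from h import *
o=readout.get_obs();print(o['torque'],o['ft_force'],o['grip_width']);go(.6535,-.2355,.068)
im,D,K,W=cam('wrist');save('w6',im,(180,150,400,310),3)"
```

```text
clock: 19.9
position: [0.6524, -0.2368, 0.0707]
ee_rot: [-0.455, 0.542, 0.457, 0.54]
ft_force: [-1.1, 2.2, 1.8]
grip_width: 0.159
[ 0.28441762  0.17965527 -1.61452685] [-1.10397278  2.21058196  1.84364855] 0.1587941856374505
turn [-0.  -0.  -0.2] shift [ 2.7 -0.9  1.5] yaw 80.3 -> 80.3 rows>= 0.1 t 19.9 j7 1.29
```

View pics/w6.png

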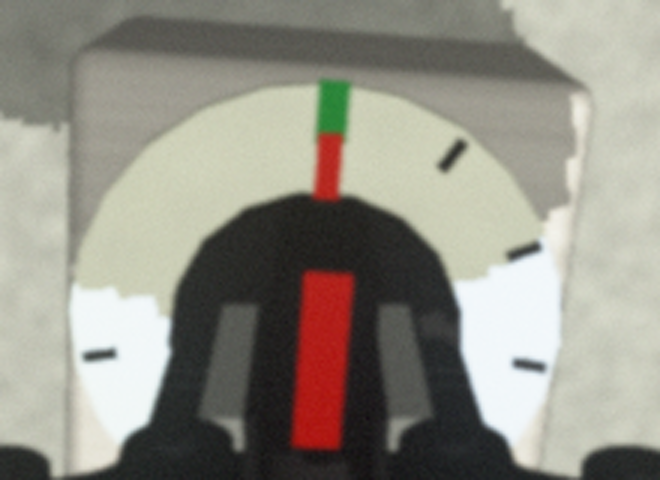

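```bash
python3 -m inch '[[[0,0,0],[0,0,0],0.5],[[0,0,0],[0,0,0],0.4],[[0,0,0],[-30,0,0],0.3],[[0,0,0],[-70,0,0],0],[[0,0,0],[-90,0,0],0],[[0,0,0],[-90,0,0],0]]' 30
python3 -c "
from h import *
o=readout.get_obs();print(o['torque'],o['ft_force'],o['grip_width'],o['position'])
im,D,K,W=cam('wrist');save('w7',im)"
```

```text
clock: 20.7
position: [0.6534, -0.2368, 0.162]
ee_rot: [-0.456, 0.541, 0.456, 0.54]
ft_force: [-0.0, 0.7, 0.4]
grip_width: 1.0
[-0.02134646 -0.06278973 -0.00217529] [-0.03167394  0.66288322  0.4357073 ] 1.0003399089195677 [ 0.6534192  -0.23683621  0.16198937]
```

View pics/w7.png

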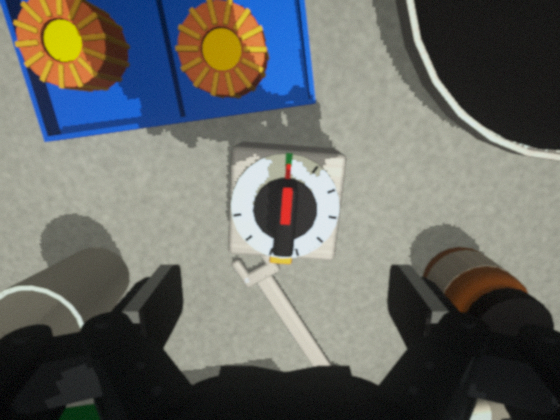

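```bash
cat >> h.py <<'E'
def fresh_w(z=.044):
    im,D,K,W=cam("wrist");P=cloud(D,K,W);hs=cv2.cvtColor(im,cv2.COLOR_RGB2HSV)
    m=((abs(P[...,2]-z)<.009)&(hs[...,0]<35)&(hs[...,1]>90)).astype(np.uint8)
    n,l,s,c=cv2.connectedComponentsWithStats(m)
    for i in range(1,n):
        if s[i,4]>1500:
            q=P[l==i];print(s[i,4],c[i].round(),"mid",((q.min(0)+q.max(0))/2).round(4),"ext",np.ptp(q,0).round(3))
    return im
E
python3 -c "
from h import *
fresh_w()
go(.535,-.259,.10,50)"
```

```text
7003 [63. 42.] mid [ 0.5155 -0.3688  0.041 ] ext [0.059 0.063 0.012]
6696 [221.  49.] mid [ 0.5379 -0.2607  0.041 ] ext [0.063 0.062 0.012]
turn [30.3 -0.1 -0.3] shift [ 60.1 111.6 -41.5] yaw 80.3 -> 50.0 rows>= 2.8 t 20.8 j7 1.33
```

```bash
python3 -m inch '[[[30,0,0],[0,111,-41],0],[[30,0,0],[0,111,-41],0],[[30,0,0],[20,111,-41],0],[[30,0,0],[60,111,-41],0],[[30,0,0],[60,111,-41],0],[[30,0,0],[60,111,-41],0]]' 70
python3 -c "
from h import *
im=fresh_w();save('w8',im)
go(.536,-.2598,.016,50)"
```

```text
clock: 21.55
position: [0.536, -0.2583, 0.1007]
ee_rot: [-0.3, 0.642, 0.302, 0.638]
ft_force: [0.7, 0.7, 0.2]
grip_width: 1.001
10929 [175.  66.] mid [ 0.4286 -0.2449  0.0409] ext [0.064 0.062 0.012]
7650 [ 40. 190.] mid [ 0.4239 -0.3587  0.0408] ext [0.061 0.063 0.012]
7607 [280. 229.] mid [ 0.537  -0.2609  0.0409] ext [0.063 0.062 0.012]
2509 [113. 283.] mid [ 0.495  -0.3678  0.0406] ext [0.025 0.059 0.011]
turn [ 0.3 -0.1 -0.2] shift [85.2 -0.8 -1.1] yaw 50.3 -> 50.0 rows>= 1.4 t 21.6 j7 0.9
```

View pics/w8.png

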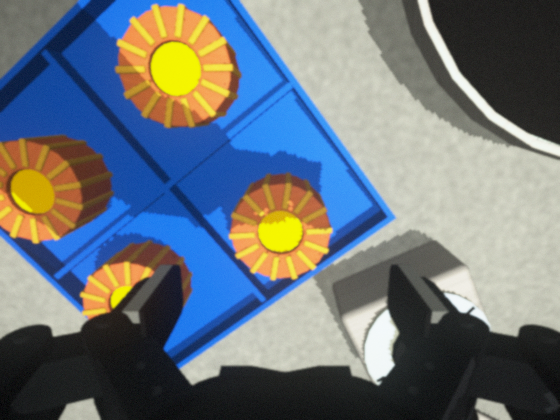

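```bash
python3 -m inch '[[[0,0,0],[45,-1,-1],0],[[0,0,0],[75,-1,-1],0],[[0,0,0],[85,-1,-1],0],[[0,0,0],[85,-1,-1],0.15],[[0,0,0],[85,-1,-1],0.5],[[0,0,0],[85,-1,-1],0.6],[[0,0,0],[85,-1,-1],0.6],[[0,0,0],[85,-1,-1],0.6]]' 70
python3 -c "
from h import *
go(.575,-.055,.15,20)"
```

```text
clock: 22.6
position: [0.5374, -0.2602, 0.0184]
ee_rot: [-0.301, 0.641, 0.301, 0.639]
ft_force: [-1.4, -0.2, 6.0]
grip_width: 0.729
turn [30.3 -0.1 -0. ] shift [-131.9  102.2  181.7] yaw 50.3 -> 20.0 rows>= 3.9 t 22.6 j7 0.84
```

```bash
python3 -m inch '[[[0,0,0],[-30,0,0],0.6],[[0,0,0],[-80,0,0],0.6],[[30,0,0],[-82,102,182],0.6],[[30,0,0],[-82,102,182],0.6],[[30,0,0],[-82,102,182],0.6],[[30,0,0],[-82,102,182],0.6],[[30,0,0],[-82,102,182],0.6],[[30,0,0],[-82,102,182],0.6]]'
python3 -c "
from h import *
go(.575,-.055,.0605,20)"
```

```text
clock: 23.6
position: [0.5753, -0.0562, 0.1004]
ee_rot: [-0.125, 0.697, 0.124, 0.695]
ft_force: [-0.4, 0.6, -2.0]
grip_width: 0.722
turn [ 0.3 -0.1  0.1] shift [39.9  1.2  0.2] yaw 20.3 -> 20.0 rows>= 0.6 t 23.6 j7 0.06
```

```bash
python3 -m inch '[[[0,0,0],[20,1,0],0.6],[[0,0,0],[34,1,0],0.6],[[0,0,0],[40,1,0],0.6],[[0,0,0],[40,1,0],0.6],[[0,0,0],[40,1,0],0.6]]'
python3 -c "
from h import *
im,D,K,W=cam('wrist');save('w9',im)"
```

```text
clock: 24.22
position: [0.5748, -0.0554, 0.0602]
ee_rot: [-0.125, 0.697, 0.124, 0.695]
ft_force: [1.2, -0.3, -3.3]
grip_width: 0.722
```

View pics/w9.png

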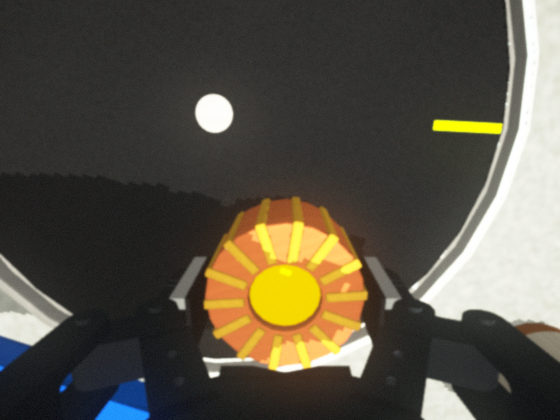

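Puck held at (285,290), inside the lip just above the deck. Release (force still −3 N, so ~1 mm lower first).

```bash
python3 -m inch '[[[0,0,0],[1,0,0],0.6],[[0,0,0],[1,0,0],0.1],[[0,0,0],[1,0,0],0],[[0,0,0],[1,0,0],0],[[0,0,0],[-40,0,0],0],[[0,0,0],[-60,0,0],0],[[0,0,0],[-60,0,0],0]]'
python3 -c "
from h import *
go(.5135,-.3685,.12,-45)"
```

```text
clock: 25.15
position: [0.5759, -0.0554, 0.1217]
ee_rot: [-0.125, 0.696, 0.123, 0.696]
ft_force: [-1.1, -0.7, -0.6]
grip_width: 1.0
turn [65.3  0.1  0.1] shift [   2.4 -272.2 -166.9] yaw 20.3 -> -45.0 rows>= 6.1 t 25.15 j7 0.07
```

```bash
python3 -m inch '[[[65,0,0],[0,-272,-167],0],[[65,0,0],[0,-272,-167],0],[[65,0,0],[0,-272,-167],0],[[65,0,0],[0,-272,-167],0],[[65,0,0],[0,-272,-167],0],[[65,0,0],[0,-272,-167],0],[[65,0,0],[0,-272,-167],0],[[65,0,0],[0,-272,-167],0],[[65,0,0],[0,-272,-167],0]]' 70
python3 -c "
from h import *
fresh_w()
go(.5135,-.3685,.017,-45)
im,D,K,W=cam('top');save('t4',im,(130,100,430,310),2.6)"
```

```text
clock: 26.28
position: [0.5138, -0.3671, 0.1223]
ee_rot: [0.267, 0.654, -0.268, 0.655]
ft_force: [0.2, 0.1, 0.4]
grip_width: 0.999
7440 [ 62. 178.] mid [ 0.4284 -0.2449  0.0409] ext [0.065 0.063 0.012]
6554 [325. 207.] mid [ 0.5391 -0.3802  0.0407] ext [0.062 0.064 0.011]
3513 [201. 295.] mid [ 0.4248 -0.3599  0.0407] ext [0.06  0.062 0.011]
turn [0.4 0.1 0.1] shift [105.4  -0.8   0.4] yaw -44.6 -> -45.0 rows>= 1.7 t 26.32 j7 -0.44
```

View pics/t4.png

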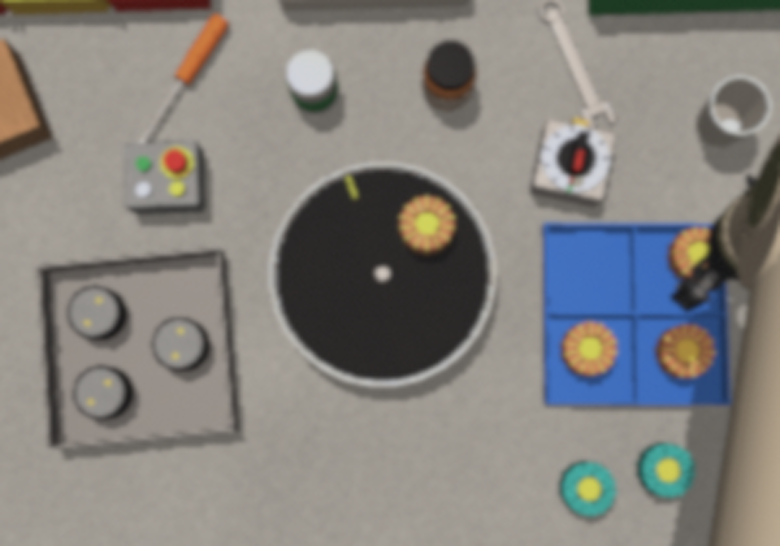

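```bash
python3 -c "
from h import *
o=readout.get_obs();c=camera('wrist');K=c['intrinsics'];P=cloud(c['range_z'],K,c['T_tool_cam'])
m=(np.abs(P[...,2])<.065)&(np.abs(P[...,0])<.06)&(np.abs(P[...,1])<.03)
q=P[m]*1000;print(m.sum(),q.min(0).round(1),q.max(0).round(1))
for s in(1,-1):
    a=q[(q[:,2]*s>0)];print(np.percentile(a[:,0],[90,98,99.5,100]).round(1),a[a[:,0]>np.percentile(a[:,0],90)].mean(0).round(1))
go(.538,-.379,.02,-45)
"
```

```text
8156 [-60.   -9.7 -64.9] [-13.1  16.3  64.9]
[-21.9 -16.2 -14.7 -13.1] [-18.5   4.6  43.8]
[-21.9 -16.3 -14.5 -13.3] [-18.5   4.5 -43.4]
turn [0.4 0.1 0.1] shift [102.5   9.4  25. ] yaw -44.6 -> -45.0 rows>= 1.7 t 26.43 j7 -0.44
```

```bash
python3 -m inch '[[[0,0,0],[45,9,26],0],[[0,0,0],[85,9,26],0],[[0,0,0],[100,9,26],0],[[0,0,0],[102,9,26],0],[[0,0,0],[102,9,26],0.15],[[0,0,0],[102,9,26],0.5],[[0,0,0],[102,9,26],0.6],[[0,0,0],[102,9,26],0.6],[[0,0,0],[102,9,26],0.6]]' 70
python3 -c "
from h import *
go(.5755,.053,.12,10)"
```

```text
clock: 27.55
position: [0.5395, -0.3807, 0.023]
ee_rot: [0.268, 0.652, -0.27, 0.656]
ft_force: [-1.9, -0.6, 6.6]
grip_width: 0.725
turn [-54.6   0.3   0.2] shift [ -98.9  333.7 -278.6] yaw -44.6 -> 10.0 rows>= 7.1 t 27.55 j7 -0.49
```

```bash
python3 -m inch '[[[0,0,0],[-40,0,0],0.6],[[0,0,0],[-100,0,0],0.6],[[-54,0,0],[-108,334,-279],0.6],[[-54,0,0],[-108,334,-279],0.6],[[-54,0,0],[-108,334,-279],0.6],[[-54,0,0],[-108,334,-279],0.6],[[-54,0,0],[-108,334,-279],0.6],[[-54,0,0],[-108,334,-279],0.6],[[-54,0,0],[-108,334,-279],0.6],[[-54,0,0],[-108,334,-279],0.6]]'
python3 -m inch '[[[0,0,0],[0,0,0],0.6],[[0,0,0],[0,0,0],0.6]]'
python3 -c "
from h import *
go(.5755,.053,.065,10)
im,D,K,W=cam('wrist');save('w10',im)"
```

```text
clock: 28.8
position: [0.5749, 0.0603, 0.1306]
ee_rot: [-0.062, 0.703, 0.06, 0.706]
ft_force: [-0.0, -1.0, -2.7]
grip_width: 0.72
clock: 29.05
position: [0.5751, 0.0595, 0.1311]
ee_rot: [-0.062, 0.702, 0.059, 0.707]
ft_force: [0.6, -0.3, -2.8]
grip_width: 0.718
turn [-0.2  0.3  0.2] shift [66.1 -6.2 -1.1] yaw 9.8 -> 10.0 rows>= 1.1 t 29.05 j7 -0.3
```

View pics/w10.png

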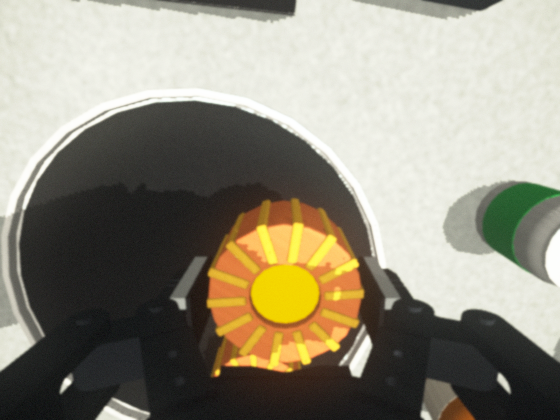

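```bash
python3 -m inch '[[[0,0,0],[30,-6,-1],0.6],[[0,0,0],[54,-6,-1],0.6],[[0,0,0],[64,-6,-1],0.6],[[0,0,0],[67,-6,-1],0.6],[[0,0,0],[67,-6,-1],0.6]]'
python3 -c "
from h import *
o=readout.get_obs();print(o['ft_force'])"
```

```text
clock: 29.72
position: [0.5761, 0.0527, 0.0647]
ee_rot: [-0.061, 0.702, 0.059, 0.707]
ft_force: [0.4, 0.8, -2.6]
grip_width: 0.72
[ 0.4482012   0.75093459 -2.62358247]
```

```bash
python3 -m inch '[[[0,0,0],[1,0,0],0.6],[[0,0,0],[1,0,0],0.1],[[0,0,0],[1,0,0],0],[[0,0,0],[1,0,0],0],[[0,0,0],[-40,0,0],0],[[0,0,0],[-65,0,0],0],[[0,0,0],[-65,0,0],0]]'
python3 -c "
from h import *
go(.428,-.2445,.13,-35)"
```

```text
clock: 30.6
position: [0.5767, 0.0533, 0.1316]
ee_rot: [-0.062, 0.701, 0.059, 0.708]
ft_force: [-0.7, -0.6, -0.6]
grip_width: 1.005
turn [44.8  0.6  0. ] shift [   1.  -268.2 -197.1] yaw 9.8 -> -35.0 rows>= 5.3 t 30.6 j7 -0.29
```

```bash
python3 -m inch '[[[45,0,0],[0,-268,-197],0],[[45,0,0],[0,-268,-197],0],[[45,0,0],[0,-268,-197],0],[[45,0,0],[0,-268,-197],0],[[45,0,0],[0,-268,-197],0],[[45,0,0],[0,-268,-197],0],[[45,0,0],[0,-268,-197],0],[[45,0,0],[0,-268,-197],0]]' 70
python3 -c "
from h import *
fresh_w()
go(.428,-.2445,.018,-35)
im,D,K,W=cam('top');save('t5',im,(130,100,430,310),2.6)"
```

```text
clock: 31.6
position: [0.4285, -0.2429, 0.1306]
ee_rot: [0.214, 0.67, -0.213, 0.678]
ft_force: [0.4, 0.4, 0.0]
grip_width: 0.996
5902 [284. 217.] mid [ 0.4289 -0.2442  0.0408] ext [0.062 0.062 0.012]
4502 [361. 336.] mid [ 0.4217 -0.3585  0.0406] ext [0.06  0.063 0.011]
turn [-0.1  0.6 -0.2] shift [112.7  -2.3  -0.6] yaw -35.1 -> -35.0 rows>= 1.8 t 31.65 j7 -0.3
```

View pics/t5.png

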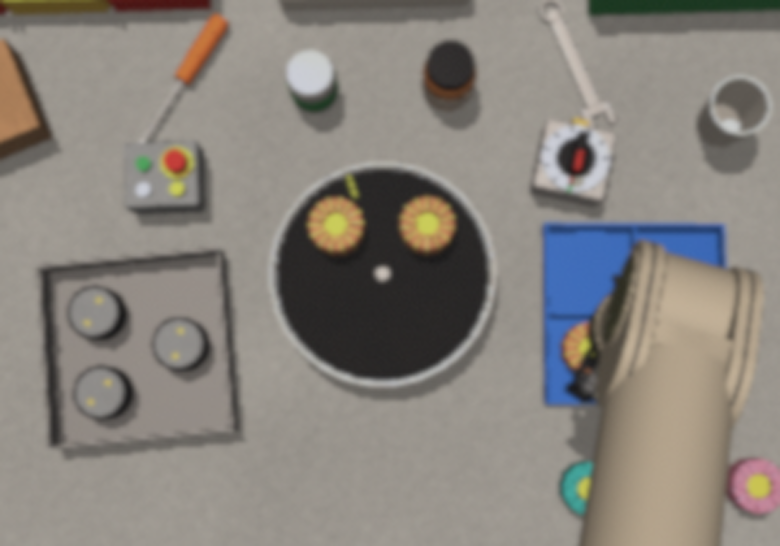

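```bash
python3 -m inch '[[[0,0,0],[50,-2,0],0],[[0,0,0],[95,-2,0],0],[[0,0,0],[110,-2,0],0],[[0,0,0],[112,-2,0],0],[[0,0,0],[112,-2,0],0.15],[[0,0,0],[112,-2,0],0.5],[[0,0,0],[112,-2,0],0.6],[[0,0,0],[112,-2,0],0.6],[[0,0,0],[112,-2,0],0.6]]' 70
python3 -c "
from h import *
go(.469,.053,.13,-10)"
```

```text
clock: 32.83
position: [0.4298, -0.2452, 0.0208]
ee_rot: [0.213, 0.67, -0.213, 0.679]
ft_force: [-3.5, 2.9, 11.9]
grip_width: 0.724
turn [-25.1   0.7  -0. ] shift [-110.   266.9 -138. ] yaw -35.1 -> -10.0 rows>= 5.1 t 32.83 j7 -0.42
```

```bash
python3 -m inch '[[[0,0,0],[-40,0,0],0.6],[[0,0,0],[-95,0,0],0.6],[[-25,0,0],[-100,262,-138],0.6],[[-25,0,0],[-100,262,-138],0.6],[[-25,0,0],[-100,262,-138],0.6],[[-25,0,0],[-100,262,-138],0.6],[[-25,0,0],[-100,262,-138],0.6],[[-25,0,0],[-100,262,-138],0.6],[[-25,0,0],[-100,262,-138],0.6]]'
python3 -c "
from h import *
go(.469,.053,.063,-10)
im,D,K,W=cam('wrist');save('w11',im)"
```

```text
clock: 33.95
position: [0.4662, 0.0484, 0.1202]
ee_rot: [0.061, 0.7, -0.064, 0.709]
ft_force: [-0.4, 0.5, -3.9]
grip_width: 0.724
turn [-0.1  0.7  0.2] shift [57.2  5.2  1.2] yaw -10.1 -> -10.0 rows>= 0.9 t 33.95 j7 -0.53
```

View pics/w11.png

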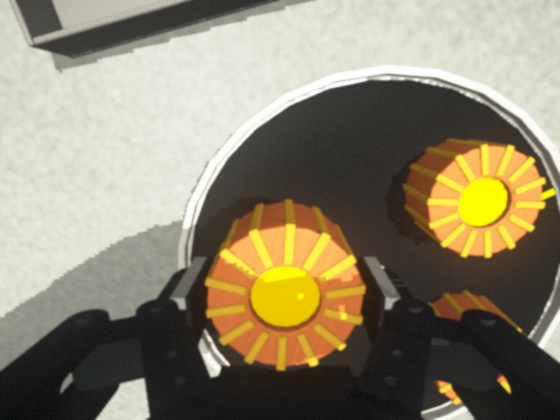

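Held puck (285,295) with clear room beside the placed ones.

```bash
python3 -m inch '[[[0,0,0],[30,5,1],0.6],[[0,0,0],[48,5,1],0.6],[[0,0,0],[56,5,1],0.6],[[0,0,0],[58,5,1],0.6],[[0,0,0],[58,5,1],0.6]]'
python3 -c "
from h import *
print(readout.get_obs()['ft_force'])"
```

```text
clock: 34.62
position: [0.4692, 0.0522, 0.0626]
ee_rot: [0.061, 0.7, -0.064, 0.709]
ft_force: [-0.1, -0.2, -2.9]
grip_width: 0.721
[-0.13014794 -0.2416663  -2.91884952]
```

```bash
python3 -m inch '[[[0,0,0],[1,0,0],0.6],[[0,0,0],[1,0,0],0.1],[[0,0,0],[1,0,0],0],[[0,0,0],[1,0,0],0],[[0,0,0],[-40,0,0],0],[[0,0,0],[-65,0,0],0],[[0,0,0],[-65,0,0],0]]'
python3 -c "
from h import *
go(.423,-.359,.13,-40)"
```

```text
clock: 35.5
position: [0.4696, 0.0526, 0.1293]
ee_rot: [0.061, 0.698, -0.064, 0.71]
ft_force: [0.1, -0.2, -1.0]
grip_width: 0.998
turn [29.8  1.  -0.1] shift [   1.  -413.3   27.1] yaw -10.2 -> -40.0 rows>= 6.6 t 35.5 j7 -0.54
```

```bash
python3 -m inch '[[[30,1,0],[0,-413,27],0],[[30,1,0],[0,-413,27],0],[[30,1,0],[0,-413,27],0],[[30,1,0],[0,-413,27],0],[[30,1,0],[0,-413,27],0],[[30,1,0],[0,-413,27],0],[[30,1,0],[0,-413,27],0],[[30,1,0],[0,-413,27],0],[[30,1,0],[0,-413,27],0]]' 70
python3 -c "
from h import *
im=fresh_w();save('w12',im)
go(.423,-.359,.018,-40)
im,D,K,W=cam('top');save('t6',im,(130,100,430,310),2.6)"
```

```text
clock: 36.62
position: [0.4231, -0.3574, 0.1301]
ee_rot: [0.244, 0.665, -0.242, 0.664]
ft_force: [0.9, 0.5, 0.5]
grip_width: 1.005
5940 [286. 218.] mid [ 0.4233 -0.3593  0.0407] ext [0.062 0.064 0.011]
turn [-0.1 -0.1 -0.1] shift [112.4  -1.8   1.2] yaw -40.1 -> -40.0 rows>= 1.8 t 36.67 j7 -0.25
```

View pics/t6.png

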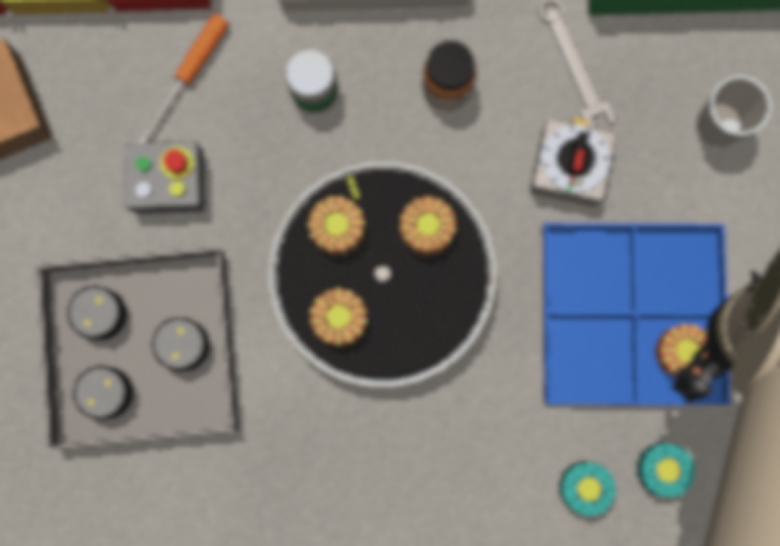

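Three fresh on the deck at (337,224), (428,224), (338,317); the fourth slot, lower right, is free.

```bash
python3 -m inch '[[[0,0,0],[50,-2,1],0],[[0,0,0],[95,-2,1],0],[[0,0,0],[110,-2,1],0],[[0,0,0],[112,-2,1],0],[[0,0,0],[112,-2,1],0.15],[[0,0,0],[112,-2,1],0.5],[[0,0,0],[112,-2,1],0.6],[[0,0,0],[112,-2,1],0.6],[[0,0,0],[112,-2,1],0.6]]' 70
python3 -c "
from h import *
go(.470,-.054,.13,0)"
```

```text
clock: 37.85
position: [0.424, -0.3598, 0.0209]
ee_rot: [0.242, 0.664, -0.242, 0.665]
ft_force: [-1.6, 2.1, 10.3]
grip_width: 0.724
turn [-40.1   0.1  -0. ] shift [-109.1  263.7 -161.5] yaw -40.1 -> -0.0 rows>= 5.2 t 37.85 j7 -0.33
```

```bash
python3 -m inch '[[[0,0,0],[-40,0,0],0.6],[[0,0,0],[-95,0,0],0.6],[[-40,0,0],[-100,258,-161],0.6],[[-40,0,0],[-100,258,-161],0.6],[[-40,0,0],[-100,258,-161],0.6],[[-40,0,0],[-100,258,-161],0.6],[[-40,0,0],[-100,258,-161],0.6],[[-40,0,0],[-100,258,-161],0.6],[[-40,0,0],[-100,258,-161],0.6]]'
python3 -c "
from h import *
go(.470,-.054,.063,0)
im,D,K,W=cam('wrist');save('w13',im)"
```

```text
clock: 38.98
position: [0.4667, -0.0593, 0.1213]
ee_rot: [-0.0, 0.706, -0.001, 0.708]
ft_force: [0.7, -0.3, -2.4]
grip_width: 0.721
turn [-0.1  0.1  0.1] shift [58.3  5.4  3.1] yaw -0.1 -> 0.0 rows>= 0.9 t 38.98 j7 -0.12
```

View pics/w13.png

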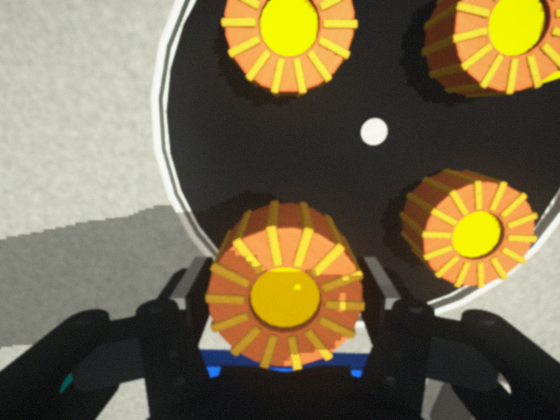

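```bash
python3 -m inch '[[[0,0,0],[25,6,3],0.6],[[0,0,0],[48,6,3],0.6],[[0,0,0],[57,6,3],0.6],[[0,0,0],[59,6,3],0.6],[[0,0,0],[59,6,3],0.6]]'
python3 -c "
from h import *
print(readout.get_obs()['ft_force'])"
```

```text
clock: 39.65
position: [0.4701, -0.0544, 0.0627]
ee_rot: [0.001, 0.706, -0.002, 0.708]
ft_force: [0.2, -0.2, -2.3]
grip_width: 0.721
[ 0.213686   -0.17964252 -2.30009672]
```

```bash
python3 -m inch '[[[0,0,0],[1,0,0],0.6],[[0,0,0],[1,0,0],0.1],[[0,0,0],[1,0,0],0],[[0,0,0],[1,0,0],0],[[0,0,0],[-40,0,0],0],[[0,0,0],[-90,0,0],0],[[0,0,0],[-120,0,0],0],[[0,0,0],[-120,0,0],0]]'
python3 -c "
from h import *
go(.30,-.38,.20,-40)"
```

```text
clock: 40.65
position: [0.4711, -0.0544, 0.1848]
ee_rot: [0.0, 0.705, -0.003, 0.709]
ft_force: [0.1, -0.1, -0.4]
grip_width: 1.004
turn [39.8  0.4  0.1] shift [ -15.2 -326.3 -169.8] yaw -0.2 -> -40.0 rows>= 5.9 t 40.65 j7 -0.07
```

Move clear and let things settle, then check.

```bash
python3 -m inch '[[[40,0,0],[-15,-326,-170],0],[[40,0,0],[-15,-326,-170],0],[[40,0,0],[-15,-326,-170],0],[[40,0,0],[-15,-326,-170],0],[[40,0,0],[-15,-326,-170],0],[[40,0,0],[-15,-326,-170],0],[[40,0,0],[-15,-326,-170],0],[[40,0,0],[-15,-326,-170],0],[[40,0,0],[-15,-326,-170],0],[[40,0,0],[-15,-326,-170],0]]'
cat > chk.py <<'E'
from h import *
import sys
im,D,K,W=cam('top');save('f'+sys.argv[1],im,(130,100,430,310),2.6);save('kn'+sys.argv[1],im,(320,130,380,190),8)
P=cloud(D,K,W);Z=P[...,2];hsv=cv2.cvtColor(im,cv2.COLOR_RGB2HSV)
v,u=np.indices(Z.shape)
def bl(m,nm):
    n,l,s,c=cv2.connectedComponentsWithStats(m.astype(np.uint8))
    for i in range(1,n):
        if s[i,4]>60:
            q=P[l==i].mean(0);print(nm,s[i,4],q.round(4),"r",np.hypot(*(q[:2]-[.521,-.002])).round(4))
bl((Z>.074)&(Z<.095)&(v>160)&(v<260)&(u>225)&(u<330),"deck")
bl((Z>.035)&(Z<.052)&(v>195)&(v<275)&(u>150)&(u<216)&(hsv[...,1]<90)&(abs(P[...,0]-.44)<.095)&(abs(P[...,1]-.293)<.095),"crate")
m=(Z>.08)&(Z<.1)&(u>335)&(u<368)&(v>145)&(v<180);print("bar",cv2.minAreaRect((P[m][:,:2]*1000).astype(np.float32)))
for nm,b in dict(can=(235,110,265,145),jar=(290,110,318,142)).items():
    m=(Z>.06)&(Z<.11)&(u>b[0])&(u<b[2])&(v>b[1])&(v<b[3]);print(nm,np.nanmean(P[m],0).round(3))
y=(hsv[...,0]>25)&(hsv[...,0]<35)&(hsv[...,1]>120)&(u>250)&(u<285)&(v>155)&(v<180);print("mark",P[y].mean(0).round(4))
im,D,K,W=cam('side');save('fs'+sys.argv[1],im)
E
python3 chk.py 1; python3 -m inch '[[[0,0,0],[0,0,0],0],[[0,0,0],[0,0,0],0],[[0,0,0],[0,0,0],0],[[0,0,0],[0,0,0],0],[[0,0,0],[0,0,0],0],[[0,0,0],[0,0,0],0],[[0,0,0],[0,0,0],0],[[0,0,0],[0,0,0],0],[[0,0,0],[0,0,0],0]]'; python3 chk.py 2
```

```text
clock: 41.9
position: [0.3004, -0.3789, 0.1997]
ee_rot: [0.242, 0.662, -0.243, 0.667]
ft_force: [-0.4, -0.7, 0.4]
grip_width: 1.0
deck 330 [0.5753 0.0496 0.0837] r 0.0749
deck 331 [ 0.5721 -0.0569  0.0831] r 0.075
deck 339 [ 0.469  -0.0578  0.0833] r 0.0763
deck 342 [0.4672 0.0494 0.0832] r 0.0744
crate 336 [0.4836 0.3423 0.0439] r 0.3463
crate 334 [0.4437 0.2411 0.0439] r 0.2551
crate 342 [0.3882 0.3339 0.044 ] r 0.3612
bar ((652.1232299804688, -236.64691162109375), (13.701549530029297, 47.6849365234375), 76.50198364257812)
can [0.756 0.077 0.078]
jar [ 0.758 -0.088  0.086]
mark [0.6249 0.0313 0.0457]
clock: 43.12
position: [0.3002, -0.3792, 0.1998]
ee_rot: [0.242, 0.662, -0.243, 0.667]
ft_force: [-0.6, 0.0, 0.6]
grip_width: 1.002
deck 329 [0.5754 0.0497 0.0833] r 0.075
deck 330 [ 0.572  -0.0568  0.0834] r 0.0749
deck 338 [ 0.4691 -0.0576  0.0833] r 0.076
deck 341 [0.4672 0.0494 0.0835] r 0.0744
crate 338 [0.4835 0.3421 0.044 ] r 0.3461
crate 334 [0.4438 0.2411 0.044 ] r 0.255
crate 341 [0.3881 0.3339 0.0441] r 0.3613
bar ((652.9506225585938, -237.05990600585938), (14.126917839050293, 48.8133544921875), 75.7309799194336)
can [0.756 0.077 0.078]
jar [ 0.757 -0.089  0.086]
mark [0.6249 0.0313 0.0458]
```

View pics/f2.png

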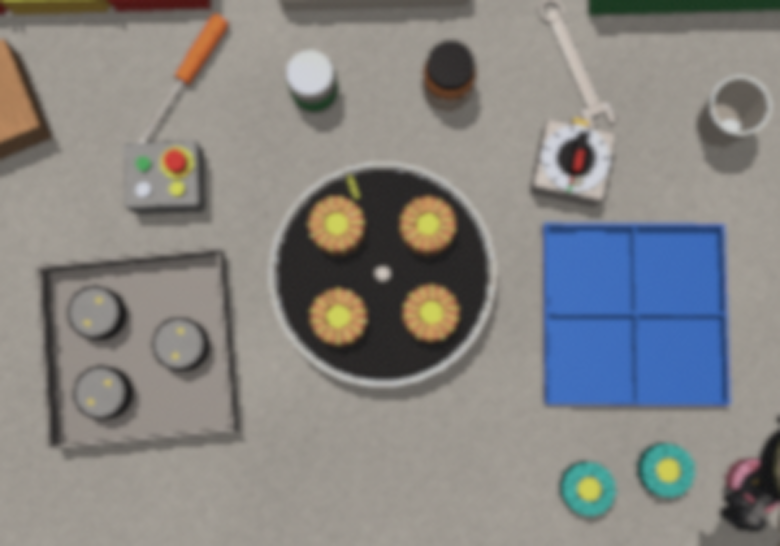

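View pics/fs2.png

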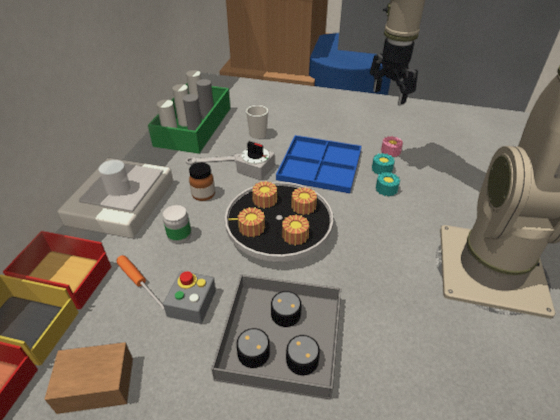

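View pics/kn2.png

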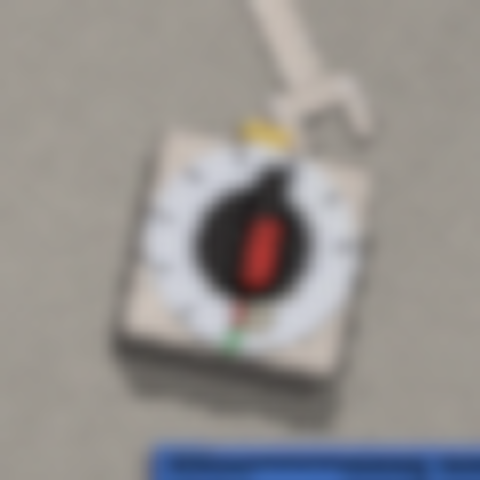

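```bash
python3 -c "
from h import *
print(manip.hand_in(),readout.get_obs()['clock'])"
```

```text
the job is handed in; nothing more can be done
the job is handed in; nothing more can be done
```

The changeover is done and handed in at about 43 s on the clock, well inside the 208 s limit.

- **Potted chokes:** I moved all three into the curing crate first. They lie flat, with their tops at 44 mm.
- **Reset knob:** I then turned it counter-clockwise until it hit the zero stop (1.6 N m of reaction). The red pointer sits at the green mark, and the bar lines up with its block to within about 1°.
- **Fresh chokes:** I placed all four flat on the turntable last. They sit about 75 mm from the centre and about 105 mm apart, well inside the lip.

One fresh choke was knocked about 3 cm aside in the bin partway through. I found it again with the wrist camera and picked it up from its new spot.

In two checks 1.2 s apart, the turntable mark and all the chokes had not moved, the jar and can stood within 1 mm of where they started, and the bin was empty. The top and wrist cameras disagreed by up to 6 mm on positions, so I went by the wrist camera for the final grasps. No check failed.

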